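# Close the mould clamp evenly

### The arm

A 7-joint arm with a two-finger parallel gripper is mounted at the origin on the work surface. World frame = base frame: x ahead of the robot, y to its left, z up, the work surface at z = 0. Lengths are in m, angles in rad, forces in N, time in s.
With the tool pointing down it reaches from about 0.4 to 0.925 m from the base axis. Payload 5.6 kg.
Tool frame: the origin (TCP) lies at the very end of the fingers, on their centre line; the grasp point (between the pads) lies 19 mm behind it; z points along the fingers, y is the line along which they close (so a half turn about z gives the same grasp; the last joint's range is limited). The gripper opens to 85 mm and grips with 20 to 120 N. Pads are 22 mm wide; open, the fingers measure 114 mm over their backs; the gripper's body (76 mm by 85 mm) begins 54 mm behind the grasp point. The pads swing forward as they close: fully open they stand 13 mm farther back than shut.
Start: joints at [1.291, 0.468, -0.012, 1.603, 0.006, 1.071, -0.056], TCP at [0.152, -0.632, 0.231] pointing down, gripper open.
Joint ranges: [-2.53, 2.53], [-0.31, 2.02], [-1.57, 1.55], [0.28, 2.44], [-1.29, 4.43], [0.15, 1.84], [-2.92, 2.92]. Speed limits (rad/s): [2.57, 2.57, 3.14, 3.14, 3.14, 3.14, 3.14].

### API

Orientations are given as a rotation vector (axis times angle).
In Python, from workcell import robot gives the robot as it stands.
- The arm moves only by the tool apply_moves, never from a script. Its argument "targets" is a list of rows, each a list of 3 entries, a list of its own where there are three numbers: the shift along the tool's x, y, z in m, then the turn, a rotation vector about the tool's x, y, z in degrees, then the gripper command: -1 is fully open, 1 is shut, values between are in proportion. A call has exactly 10 rows; each row is the pose to reach, as a shift and turn from the pose commanded when the call began, along the tool's axes at that moment; what a row does not reach only later rows make up. A row lasts 1/12 s, in which the tool goes at most 41.7 mm and 7.16 degrees, less where a joint would pass 70% of its speed; a pose out of reach is approached as far as the arm can. A call with a gripper value outside its range is refused whole. The fingers move at their own pace and stop on an object; the grip force is fixed at half the most. Time passes only in rows, so rows that repeat a pose let the fingers close, or fill a call up. It gives the time, the measured TCP pose, the force, the opening and the grip force at its end, in the units of the state.
- robot.get_state(): the state, without advancing time (a new reading comes with each control period).
- robot.camera(name): name is "scene" or "top" or "wrist"; returns the picture (384x512x3 uint8, red, green, blue); there is no depth.
- robot.camera_model(name): a dict with "intrinsics" (3x3 intrinsics, pixels), "D" ([k1, k2, p1, p2, k3] as OpenCV has them; the pictures are not rectified), "extrinsics" (4x4, takes a point from camera to world coordinates). Camera axes: x right, y down, z forward; pixel columns grow to the right and rows downward; lengths in m; the calibration is good to about 2 mm. A picture is of the moment at which its call begins: read the wrist's pose just before it. camera_model takes no time and is no camera call; for the wrist camera it gives the pose at the moment of the call.
- robot.close_job(): hands the job in; it is judged then, once.
Trained networks look in the newest picture that a camera, given by its name, has taken for a name from the list of things; names that differ only in an ending like _2 or _b are one class to them, and where a whole thing is asked for, a point or a joint stands for the part that bears it (a point fixed in the world has none). Each returns a list of dicts, best first, with "conf" (0 to 1); they miss things now and then, are a little off and sometimes report something else, mostly with a low value. They report only what shows in the picture. A call takes as long as a camera call.
- robot.silhouettes(target, camera): "region" (384x512 bool, what is visible of it) and "at" ([column, row] in pixels, amid what is visible of it).
The state is a dict: "clock": time; "joint_positions": joint angles; "qd": joint speeds; "tau": joint torques, N m; "position": TCP position; "ee_rot": TCP orientation; "wrist_force": force on the tool from outside, world axes, zero at the start; "ft_torque": the same for the moment, N m; "grip_width": finger opening in m; "grip_force": force on a finger pad.
Only numpy, scipy, OpenCV 4.12 (cv2) and the standard library are available. Lean on these libraries where they do the work, as an engineer would, in place of code of your own. Each camera call takes 0.05 s, during which the arm holds its last target. There are 200 camera calls.

### The job

Close the mould clamp on the sloping stand: turn each of its four bar nuts clockwise, about half a turn, until it comes up firm against its stop, finishing one nut before starting the next, and going crosswise - after the first nut take the one diagonally opposite, then the other two - so that the plate seats flat and evenly. Let go at the end, and leave the tape roll, hammer and jar where they are.

Things in the scene. Friction and masses are not known exactly. Their poses are not given: they have to be found in the camera images.
- deck: Sloping dark steel lower frame of the clamp, 200 x 200 x 26 mm, on a grey wedge stand (230 x 220 mm) fixed to the bench; place and yaw vary. Origin: centre of its upper face, 95 mm above the bench. z: the face's normal, parallel to all four studs, 28 deg from vertical; the edge towards the robot (-x) is low, the far edge (+x) high. Studs at x = +-62, y = +-62 mm.
- plate_mid (a point): Plain aluminium cover plate, 190 x 190 x 12 mm, over the deck; this point: centre of its upper face (a 50 x 90 mm pad there stands 3.5 mm proud), z its normal. Sprung lifters hold it up against the nuts, 4 to 5 mm above the deck at the start; home, it lies flat on the deck, this point 12 mm from the deck's origin along the normal.
- nut_a_grip (a point): Steel bar nut on the far left (+x, +y of the deck) stud. Its flat bar grip is 64 mm long, 12 thick, 38 tall (22 to 60 mm above the plate), at any direction. This point: on the stud axis 46 mm above the plate, where to grip; x along the bar, y across it, z outward along the stud. Below the bar: a round hub, 32 mm diameter, 22 mm tall (42 mm flange at its foot).
- nut_b_grip (a point): Steel bar nut on the far right (+x, -y) stud. Its flat bar grip is 64 mm long, 12 thick, 38 tall (22 to 60 mm above the plate), at any direction. This point: on the stud axis 46 mm above the plate, where to grip; x along the bar, y across it, z outward along the stud. All nuts: tighten clockwise seen from outside, sink 1.6 mm per rad, turn stiffly (0.12 N m), stay where left.
- nut_c_grip (a point): Steel bar nut on the near right (-x, -y) stud. Its flat bar grip is 64 mm long, 12 thick, 38 tall (22 to 60 mm above the plate), at any direction. This point: on the stud axis 46 mm above the plate, where to grip; x along the bar, y across it, z outward along the stud. All nuts: start 2.5 to 3.0 rad short of a hard stop, felt as a sharp rise of torque; exact amount unknown.
- nut_d_grip (a point): Steel bar nut on the near left (-x, +y) stud. Its flat bar grip is 64 mm long, 12 thick, 38 tall (22 to 60 mm above the plate), at any direction. This point: on the stud axis 46 mm above the plate, where to grip; x along the bar, y across it, z outward along the stud. All nuts: this point is 62 to 63 mm from the deck's face along its normal at the start, 58 mm when home.
- tape: Bystander: roll of tape lying flat, 100 mm across, 24 mm high; origin at the centre of its underside.
- hammer: Bystander: hammer lying on the bench; origin at the centre of its underside.
- jar: Bystander: amber glass jar, 64 mm across, 85 mm tall, standing; origin at the centre of its underside.

How it is judged:
On the way, in this order (a step that is already met when the one before it is completed fails the run):
1. one nut is home, the other three not yet tightened (none sunk by more than about 1 mm) (((z of nut_a_grip in the frame of deck below 0.0585 m and z of each of nut_b_grip, nut_c_grip, nut_d_grip in the frame of deck above 0.0615 m) or (z of nut_b_grip in the frame of deck below 0.0585 m and z of each of nut_a_grip, nut_c_grip, nut_d_grip in the frame of deck above 0.0615 m) or (z of nut_c_grip in the frame of deck below 0.0585 m and z of each of nut_a_grip, nut_b_grip, nut_d_grip in the frame of deck above 0.0615 m) or (z of nut_d_grip in the frame of deck below 0.0585 m and z of each of nut_a_grip, nut_b_grip, nut_c_grip in the frame of deck above 0.0615 m))), for 0.1 s.
2. two diagonally opposite nuts are home, the other two not yet tightened (((z of each of nut_a_grip, nut_c_grip in the frame of deck below 0.0585 m and z of each of nut_b_grip, nut_d_grip in the frame of deck above 0.0615 m) or (z of each of nut_b_grip, nut_d_grip in the frame of deck below 0.0585 m and z of each of nut_a_grip, nut_c_grip in the frame of deck above 0.0615 m))), for 0.1 s.
3. three nuts are home, the last not yet tightened (((z of nut_a_grip in the frame of deck above 0.0615 m and z of each of nut_b_grip, nut_c_grip, nut_d_grip in the frame of deck below 0.0585 m) or (z of nut_b_grip in the frame of deck above 0.0615 m and z of each of nut_a_grip, nut_c_grip, nut_d_grip in the frame of deck below 0.0585 m) or (z of nut_c_grip in the frame of deck above 0.0615 m and z of each of nut_a_grip, nut_b_grip, nut_d_grip in the frame of deck below 0.0585 m) or (z of nut_d_grip in the frame of deck above 0.0615 m and z of each of nut_a_grip, nut_b_grip, nut_c_grip in the frame of deck below 0.0585 m))), for 0.1 s.
At the end, for the whole second after the job is handed in: All four nuts stand within 0.3 rad (0.5 mm of sinking) of their stops, and the plate lies within 0.01 rad and 0.8 mm of flat on the deck (z of each of nut_a_grip, nut_b_grip, nut_c_grip, nut_d_grip in the frame of deck below 0.0585 m and angle between the z axis of plate_mid and the z axis of deck, either way round below 0.01 rad and z of plate_mid in the frame of deck below 0.0128 m); the robot touches nothing.
It fails at once if the tape is moved by more than 30 mm (distance of tape from where it was at the start of the episode above 0.03 m).
It fails at once if the hammer is moved by more than 30 mm (distance of hammer from where it was at the start of the episode above 0.03 m).
It fails at once if the jar is moved by more than 30 mm (distance of jar from where it was at the start of the episode above 0.03 m).
It also fails if it takes over 72 s, if anything falls off the work surface, if the arm or the gripper's body presses on something with over 40 N, if the wrist force passes 120 N, or if a joint passes its speed limit or range.

## Working session

There is one attempt and no reset: what is moved stays moved. The work goes in short steps, Python scripts to look and compute and a tool call to move; the robot and the scene stay as the last step left them, time stands still between calls to the robot, and variables do not carry over. Pictures are saved under pics/ and viewed, at most 12 in all, crops included, and the job is handed in when it is done.

Besides the shell and the picture viewer there is one more tool, called as a command line: name --argument value ..., lists and objects as JSON in quotes. apply_moves: Moves the arm, as the interface text tells. Its arguments: {"type":"object","properties":{"targets":{"type":"array"}},"required":["targets"]}

```bash
mkdir -p pics; ls; python3 - <<'E'
from workcell import robot
import cv2,numpy as np
s=robot.get_state();print({k:np.round(v,3) for k,v in s.items()})
for c in("scene","top"):
    im=robot.camera(c);cv2.imwrite(f"pics/{c}0.png",cv2.cvtColor(im,cv2.COLOR_RGB2BGR))
    m=robot.camera_model(c);print(c,np.round(m["intrinsics"],1),m["D"],np.round(m["extrinsics"],3))
    for t in("deck","plate_mid","nut_a_grip","tape","hammer","jar"):
        for d in robot.silhouettes(t,c):print(t,round(d["conf"],2),np.round(d["at"],1),d["region"].sum())
print(robot.get_state()["clock"])
E
```

```text
pics
{'clock': np.float64(0.0), 'joint_positions': array([ 1.291,  0.468, -0.012,  1.604,  0.006,  1.071, -0.056]), 'qd': array([-0.002,  0.   ,  0.001,  0.   , -0.001, -0.   , -0.   ]), 'tau': array([-1.0000e-03, -5.3238e+01,  2.1000e-02, -2.5130e+01,  1.1000e-02,
        8.0000e-03, -0.0000e+00]), 'position': array([ 0.152, -0.631,  0.23 ]), 'ee_rot': array([-3.118, -0.371,  0.   ]), 'wrist_force': array([1.11 , 0.015, 0.007]), 'ft_torque': array([-0.028, -0.002,  0.038]), 'grip_force': np.float64(0.0), 'grip_width': np.float64(0.085)}
scene [[457.    0.  260.7]
 [  0.  457.  184. ]
 [  0.    0.    1. ]] [-0.10874714  0.          0.          0.          0.        ] [[ 0.368  0.75  -0.549  1.288]
 [ 0.93  -0.302  0.21  -0.268]
 [-0.008 -0.588 -0.809  1.138]
 [ 0.     0.     0.     1.   ]]
deck 0.57 [253.7 184.1] 2126
plate_mid 0.75 [265.7 189.1] 1506
nut_a_grip 0.59 [291.4 178.7] 284
tape 0.69 [344.9 145.1] 506
hammer 0.94 [147.5 251.5] 972
jar 0.68 [391.1 188.4] 600
top [[423.3   0.  256.7]
 [  0.  423.3 186.6]
 [  0.    0.    1. ]] [-0.01478738  0.          0.          0.          0.        ] [[-0.012 -0.995  0.099  0.456]
 [-1.     0.014  0.019 -0.02 ]
 [-0.021 -0.098 -0.995  1.407]
 [ 0.     0.     0.     1.   ]]
deck 0.8 [240.4 170.4] 1339
plate_mid 0.76 [253.1 184.3] 2780
plate_mid 0.73 [365.1 181.2] 748
nut_a_grip 0.77 [231.8 169.1] 152
nut_a_grip 0.35 [271.4 174.6] 195
tape 0.93 [153.4 207. ] 244
tape 0.41 [272.3 172.1] 202
hammer 0.9 [368.2 183. ] 805
jar 0.81 [148.2 154.8] 375
0.7
```

```bash
python3 - <<'E'
import cv2,numpy as np
a=cv2.imread("pics/top0.png")[110:260,180:330];b=cv2.imread("pics/scene0.png")
cv2.imwrite("pics/c1.png",cv2.resize(a,(600,600),interpolation=cv2.INTER_CUBIC))
cv2.imwrite("pics/c2.png",cv2.resize(b,(800,600),interpolation=cv2.INTER_CUBIC))
E
```

```text
(no output)
```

View pics/c1.png

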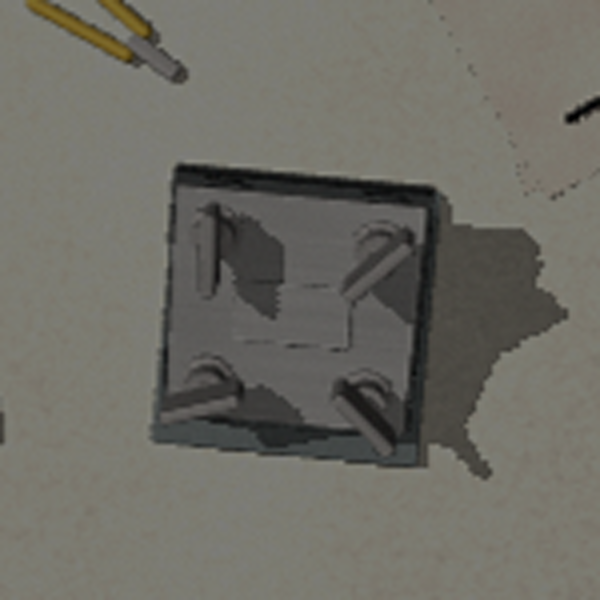

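View pics/c2.png

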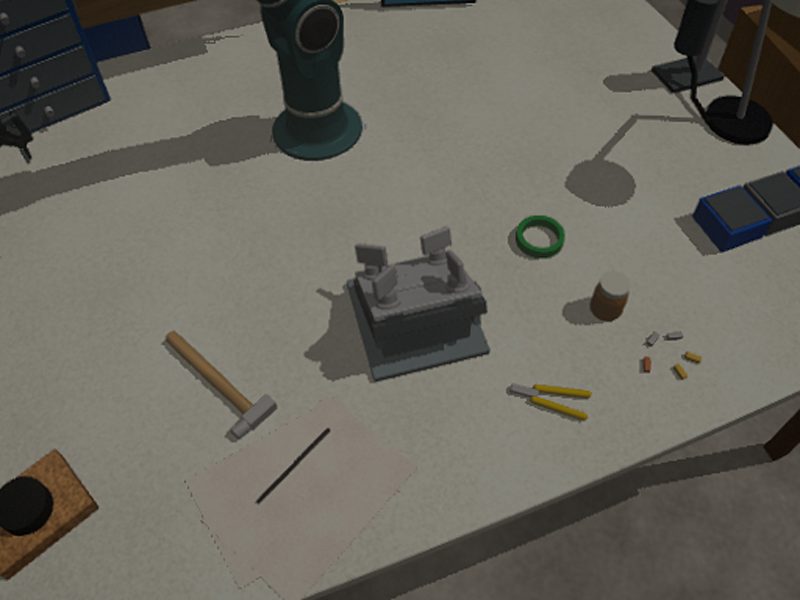

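```bash
cat > h.py <<'E'
import numpy as np,cv2
from scipy.spatial.transform import Rotation as Ro
from workcell import robot
def tool():
    s=robot.get_state();T=np.eye(4);T[:3,:3]=Ro.from_rotvec(s["ee_rot"]).as_matrix();T[:3,3]=s["position"];return T,s
def ray(c,uv,M=None):
    m=robot.camera_model(c);E=m["extrinsics"]
    p=cv2.undistortPoints(np.float32([[uv]]),m["intrinsics"],np.array(m["D"]))[0,0]
    return E[:3,3],E[:3,:3]@np.array([*p,1])
def proj(m,P):
    E=np.linalg.inv(m["extrinsics"]);r=cv2.Rodrigues(E[:3,:3])[0]
    return cv2.projectPoints(np.float64(P).reshape(-1,1,3),r,E[:3,3],m["intrinsics"],np.array(m["D"]))[0][:,0]
def deck(x,y,yaw):
    T=np.eye(4);T[:3,:3]=(Ro.from_euler("z",yaw)*Ro.from_euler("y",-28,degrees=True)).as_matrix();T[:3,3]=[x,y,.095];return T
def go(Tg):
    T,_=tool();D=np.linalg.inv(T)@Tg
    print("shift mm",np.round(D[:3,3]*1e3,1),"turn deg",np.round(Ro.from_matrix(D[:3,:3]).as_rotvec(degrees=True),2))
E
python3 - <<'E'
from h import *
T,s=tool()
W=np.linalg.inv(T)@robot.camera_model("wrist")["extrinsics"];print(np.round(W,3),robot.camera_model("wrist")["intrinsics"],robot.camera_model("wrist")["D"])
def at(uv,z):
    o,d=ray("top",uv);return o+d*(z-o[2])/d[2]
print("pad",at((180+295/4,110+315/4),.11))
D=deck(*at((180+295/4,110+315/4),.109)[:2],-.08)
G=np.eye(4);x=D[:3,1];z=-D[:3,2];G[:3,:3]=np.c_[x,np.cross(z,x),z]
p=D[:3,3]+D[:3,2]*.33
G[:3,3]=p-G[:3,:3]@[W[0,3],W[1,3],0]
print(G[:3,3]);go(G)
E
```

```text
[[ 0.    -0.947 -0.322  0.083]
 [ 1.     0.    -0.001 -0.   ]
 [ 0.001 -0.322  0.947 -0.143]
 [ 0.     0.     0.     1.   ]] [[299.04358763   0.         255.24206905]
 [  0.         299.04358763 192.22990231]
 [  0.           0.           1.        ]] [-0.02412498  0.          0.          0.          0.        ]
pad [0.57834812 0.01449987 0.11      ]
[ 0.41774244 -0.05625477  0.3865833 ]
shift mm [ 392.9 -497.3 -155.3] turn deg [-24.2   17.54 -70.34]
```

```bash
python3 - <<'E'
from h import *
D=deck(.578,.0145,-.08)
G=np.eye(4);x=D[:3,1];z=-D[:3,2];G[:3,:3]=np.c_[x,np.cross(z,x),z]
G[:3,3]=D[:3,3]+D[:3,2]*.17+x*.03
print(G[:3,3]);go(G)
E
```

```text
[0.50084253 0.05078206 0.24510109]
shift mm [ 498.8 -581.9  -13.8] turn deg [-24.2   17.54 -70.34]
```

apply_moves --targets '[[[0,0,-0.04],[0,0,0],-1],[[0.01,-0.01,-0.08],[0,0,0],-1],[[0.03,-0.035,-0.11],[-1,1,-4],-1],[[0.055,-0.064,-0.13],[-2.5,2,-8],-1],[[0.08,-0.094,-0.14],[-4,3,-12],-1],[[0.105,-0.123,-0.15],[-5,4,-16],-1],[[0.13,-0.152,-0.15],[-6.5,5,-20],-1],[[0.155,-0.181,-0.15],[-8,6,-24],-1],[[0.18,-0.21,-0.15],[-9,7,-28],-1],[[0.205,-0.239,-0.15],[-10.5,8,-32],-1]]'

```text
clock: 1.53
position: [0.2963, -0.3497, 0.3816]
ee_rot: [2.732, 1.157, 0.237]
wrist_force: [1.0, 0.7, 0.2]
grip_width: 0.0851
grip_force: 0.0
```

```bash
python3 - <<'E'
from h import *
D=deck(.578,.0145,-.08)
G=np.eye(4);x=D[:3,1];z=-D[:3,2];G[:3,:3]=np.c_[x,np.cross(z,x),z]
G[:3,3]=D[:3,3]+D[:3,2]*.17+x*.03
print(tool()[1]["clock"],tool()[0][:3,3],tool()[1]["joint_positions"]);go(G)
E
```

```text
1.5333 [ 0.29626038 -0.34968228  0.38162595] [ 1.13836853 -0.09849885 -0.24998192  1.9617186  -0.14793044  1.07575261
  0.1746834 ]
shift mm [ 418.6 -161.5  139.9] turn deg [-13.5    9.25 -38.24]
```

apply_moves --targets '[[[0.035,-0.013,0.0],[-1,1,-4],-1],[[0.07,-0.027,0.0],[-2.5,2,-8],-1],[[0.105,-0.04,0.0],[-4,3,-12],-1],[[0.14,-0.054,0.0],[-5,4,-16],-1],[[0.175,-0.067,0.01],[-6.5,5,-20],-1],[[0.21,-0.081,0.02],[-8,6,-24],-1],[[0.245,-0.094,0.035],[-9,7,-28],-1],[[0.28,-0.108,0.05],[-11,8,-32],-1],[[0.315,-0.121,0.065],[-12,9,-36],-1],[[0.35,-0.135,0.08],[-13.5,9.25,-38],-1]]'

```text
clock: 2.37
position: [0.4605, -0.0123, 0.3036]
ee_rot: [2.021, 1.856, 0.467]
wrist_force: [1.6, -2.4, -0.9]
grip_width: 0.0855
grip_force: 0.0
```

apply_moves --targets '[[[0.03,-0.04,0.03],[0,0,0],-1],[[0.05,-0.057,0.06],[0,0,0],-1],[[0.05,-0.057,0.06],[0,0,0],-1],[[0.05,-0.057,0.06],[0,0,0],-1],[[0.05,-0.057,0.06],[0,0,0],-1],[[0.05,-0.057,0.06],[0,0,0],-1],[[0.05,-0.057,0.06],[0,0,0],-1],[[0.05,-0.057,0.06],[0,0,0],-1],[[0.05,-0.057,0.06],[0,0,0],-1],[[0.05,-0.057,0.06],[0,0,0],-1]]'

```text
clock: 3.2
position: [0.4426, 0.038, 0.2244]
ee_rot: [2.025, 1.854, 0.465]
wrist_force: [0.1, 0.1, 0.0]
grip_width: 0.085
grip_force: 0.0
```

```bash
python3 - <<'E'
from h import *
D=deck(.578,.0145,-.08)
G=np.eye(4);x=D[:3,1];z=-D[:3,2];G[:3,:3]=np.c_[x,np.cross(z,x),z]
G[:3,3]=D[:3,3]+D[:3,2]*.17+x*.03
print(tool()[1]["clock"],tool()[0][:3,3],tool()[1]["joint_positions"]);go(G)
m=robot.camera_model("wrist")
im=robot.camera("wrist");b=cv2.cvtColor(im,cv2.COLOR_RGB2BGR)
L=robot.silhouettes("nut_a_grip","wrist")
for d in L:print(round(d["conf"],2),np.round(d["at"],1),d["region"].sum())
np.savez("w1.npz",E=m["extrinsics"],K=m["intrinsics"],Dd=m["D"],im=b,reg=[d["region"] for d in L],conf=[d["conf"] for d in L])
cv2.imwrite("pics/w1.png",cv2.resize(b,(800,600),interpolation=cv2.INTER_CUBIC))
E
```

```text
3.2 [0.44259412 0.0380048  0.2244486 ] [ 1.05357555 -0.08538044 -1.21882793  2.35928329  0.13044127  0.34159275
 -0.38411077]
shift mm [17.9 59.9  8.5] turn deg [-0.01  0.07 -0.45]
0.82 [391.4 126.4] 2228
```

View pics/w1.png

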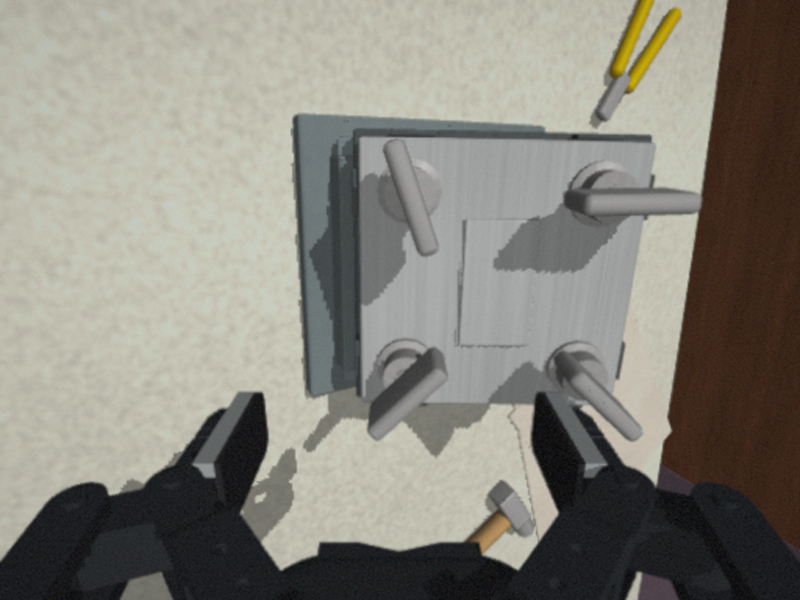

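```bash
cat > fit.py <<'E'
from h import *
from scipy.optimize import least_squares
z=np.load("w1.npz");m=dict(extrinsics=z["E"],intrinsics=z["K"],D=z["Dd"]);sc=1.5625
L=.0045
plate=[(-95,95),(95,95),(-95,-95)];pu=[(359,137),(653,142),(360,398)]
pad=[(-25,45),(-25,-45),(25,45),(25,-45)];du=[(466,219),(461,345),(537,219),(527,346)]
S=dict(a=(62,62),b=(62,-62),c=(-62,-62),d=(-62,62))
bu=dict(d=((394,143),(428,252)),a=((577,198),(698,198)),c=((440,358),(376,432)),b=((558,352),(636,437)))
def W(p,P):return (deck(*p[:3])@np.c_[np.array(P),np.ones(len(P))].T).T[:,:3]
def bar(k,th,h=.072+L):
    u=np.array([np.cos(th),np.sin(th)])*.032;c=np.array(S[k])/1e3
    return [[*(c-u),h],[*(c+u),h]]
def res(p):
    P=[[x/1e3,y/1e3,.012+L] for x,y in plate]+[[x/1e3,y/1e3,.0155+L] for x,y in pad];U=list(pu)+list(du)
    for i,k in enumerate("abcd"):P+=bar(k,p[3+i]);U+=bu[k]
    return (proj(m,W(p,P))-np.array(U)/sc).ravel()
p0=[.578,.0145,-.08]
for k in "abcd":
    # init angle: image right=+x, up=+y ; order ends along bar
    (x0,y0),(x1,y1)=bu[k];p0.append(np.arctan2(-(y1-y0),x1-x0))
r=least_squares(res,p0,loss="soft_l1");p=r.x
print(np.round(p[:3],4),np.round(np.degrees(p[3:]),1));print(np.round(r.fun.reshape(-1,2),1).tolist())
np.save("p.npy",p)
im=cv2.resize(z["im"],None,fx=3,fy=3,interpolation=cv2.INTER_CUBIC)
def poly(P,c):
    q=np.round(proj(m,W(p,P))*3).astype(int);cv2.polylines(im,[q],True,c,1)
for i,k in enumerate("abcd"):
    t=p[3+i];u=np.array([np.cos(t),np.sin(t)]);v=np.array([-u[1],u[0]]);c=np.array(S[k])/1e3
    for h,col in((.072,(0,0,255)),(.034,(255,0,0))):poly([[*(c+a*.032*u+b*.006*v),h+L] for a,b in((1,1),(1,-1),(-1,-1),(-1,1))],col)
    poly([[*(c+.016*np.array([np.cos(x),np.sin(x)])),.034+L] for x in np.linspace(0,6.2,20)],(0,255,255))
poly([[x/1e3,y/1e3,.012+L] for x,y in((-95,95),(95,95),(95,-95),(-95,-95))],(0,255,0))
poly([[x/1e3,y/1e3,.0155+L] for x,y in((-25,45),(25,45),(25,-45),(-25,-45))],(0,255,0))
cv2.imwrite("pics/o1.png",im[210:850,620:1360][:600])
E
python3 fit.py
```

```text
[ 0.5872  0.0178 -0.107 ] [   0.5  -45.3 -126.2  -71.9]
[[-1.0, -2.5], [2.8, -1.7], [0.2, 1.7], [-0.7, -2.1], [-2.3, -1.5], [2.6, -1.3], [0.2, -1.5], [4.9, 1.7], [3.4, 2.6], [12.2, 13.3], [1.1, 1.0], [-0.6, 5.4], [-0.5, 5.2], [-0.7, -4.7], [-0.0, 1.2]]
```

View pics/o1.png

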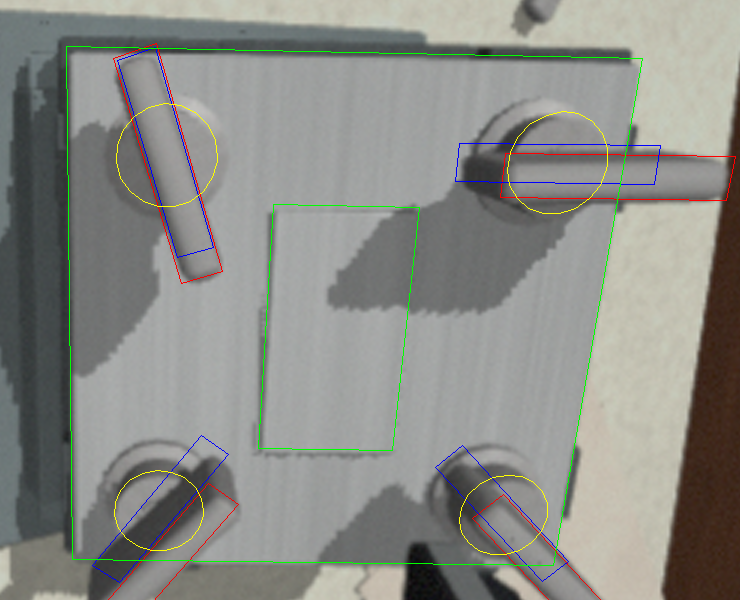

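```bash
sed -i 's|^bu=.*|f=lambda x,y:((x+620)/1.92,(y+210)/1.92)\nbu=dict(d=(f(137,53),f(202,279)),a=(f(501,176),f(735,178)),c=(f(224,487),f(98,624)),b=(f(486,507),f(602,631)))|; s|im\[210:850,620:1360\]\[:600\]|im[240:840,620:1360]|; s|o1.png|o2.png|' fit.py; python3 fit.py
```

```text
[ 0.5873  0.0171 -0.1111] [   1.3  -45.  -127.2  -72.1]
[[-0.5, -2.1], [2.9, -0.6], [0.0, 2.0], [-0.4, -1.6], [-2.3, -1.0], [2.8, -0.5], [0.1, -0.9], [0.7, 1.1], [-1.4, 0.6], [0.3, 0.4], [0.7, 1.0], [0.1, 2.9], [0.2, 3.6], [-0.1, -0.5], [0.0, -0.1]]
```

View pics/o2.png

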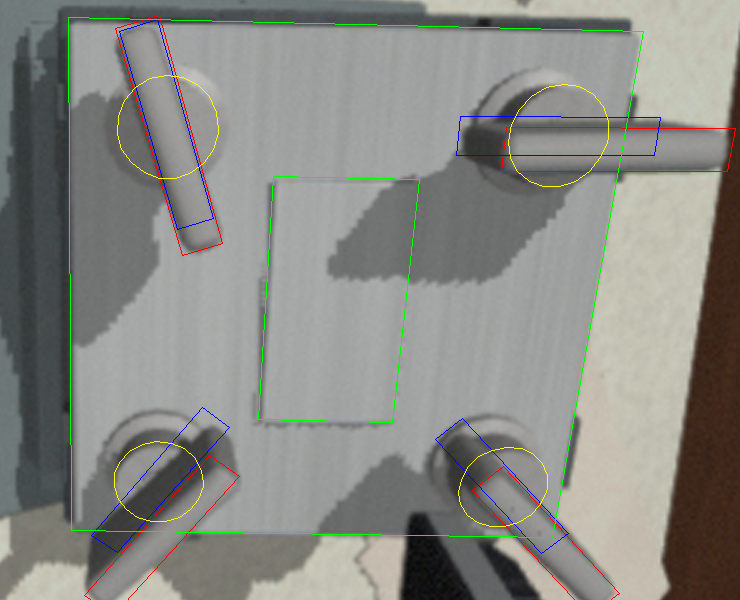

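```bash
cat > fit2.py <<'E'
import re
s=open("fit.py").read()
s=s.replace("def W(p,P):return (deck(*p[:3])@","def W(p,P):\n    T=deck(*p[:3]);T[2,3]+=p[7];T[:3,:3]=T[:3,:3]@Ro.from_rotvec([p[8],p[9],0]).as_matrix()\n    return (T@")
s=s.replace('r=least_squares','p0+=[0,0,0]\nr=least_squares').replace("p[3:]","p[3:7]").replace("o2.png","o3.png").replace('np.save("p.npy"','print("dz,tilt",np.round(p[7:],4));np.save("p6.npy"')
s=s.replace('pu=[(359,137),(653,142),(360,398)]','pu=[(359,137),f(632,52),f(72,557)]').replace("plate=","f=lambda x,y:((x+620)/1.92,(y+210)/1.92)\nplate=")
exec(s)
E
python3 fit2.py
```

```text
[ 0.5892  0.0158 -0.1082] [   0.9  -45.  -127.7  -72.3]
[[0.3, -0.8], [1.9, 3.6], [0.6, 0.8], [-0.5, -1.2], [-2.0, -1.2], [2.2, -0.3], [0.1, -1.0], [-0.9, 0.4], [-3.7, 0.2], [-0.2, -0.7], [0.4, 0.2], [0.4, 1.9], [0.4, 2.3], [-0.1, -0.0], [-0.3, -0.8]]
dz,tilt [-0.0023 -0.0142 -0.0073]
```

View pics/o3.png

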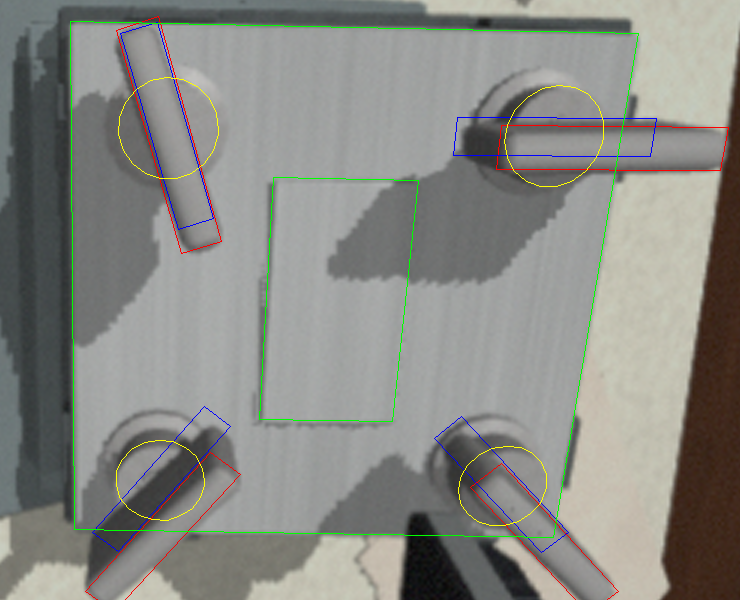

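```bash
python3 - <<'E'
from h import *
t=robot.camera_model("top")
for n in("p.npy","p6.npy"):
    p=np.load(n);T=deck(*p[:3]);L=.0045
    P=[(-.025,-.045,.0155+L),(.025,-.045,.0155+L),(-.025,.045,.0155+L),(-.095,.095,.012+L),(.095,.095,.012+L),(.095,-.095,.012+L)]
    S=[(62,62),(62,-62),(-62,-62),(-62,62)]
    for i in range(4):
        for s in(-1,1):P.append((S[i][0]/1e3+s*.032*np.cos(p[3+i]),S[i][1]/1e3+s*.032*np.sin(p[3+i]),.072+L))
    u=proj(t,(T@np.c_[P,np.ones(len(P))].T).T[:,:3])
    print(n,np.round((u-[180,110])*4).astype(int).tolist())
E
```

```text
p.npy [[346, 351], [351, 291], [230, 339], [163, 412], [174, 185], [426, 209], [204, 299], [207, 217], [342, 300], [410, 248], [329, 401], [392, 454], [156, 419], [238, 404]]
p6.npy [[347, 348], [353, 288], [232, 337], [164, 410], [175, 183], [428, 206], [206, 297], [209, 214], [344, 298], [412, 245], [331, 399], [394, 452], [158, 417], [240, 402]]
```

```bash
cat >> h.py <<'E'
Dk=deck(.5887,.0156,-.107)
S=dict(a=(.062,.062),b=(.062,-.062),c=(-.062,-.062),d=(-.062,.062))
def tgt(k,al,z,off=(0,0)):
    a=np.radians(al);G=np.eye(4);G[:3,:3]=np.array([[np.cos(a),np.sin(a),0],[np.sin(a),-np.cos(a),0],[0,0,-1]])
    G[:3,3]=[S[k][0]+off[0],S[k][1]+off[1],z];return Dk@G
def st():
    T,s=tool();D=np.linalg.inv(Dk)@T
    print("clk %.2f q %s w %.1fmm gf %.0f"%(s["clock"],np.round(s["joint_positions"],2),s["grip_width"]*1e3,s["grip_force"]))
    print("deck-pos mm",np.round(D[:3,3]*1e3,1),"alpha %.1f"%np.degrees(np.arctan2(D[1,0],D[0,0])),"F tool",np.round(T[:3,:3].T@s["wrist_force"],1),"M tool",np.round(T[:3,:3].T@s["ft_torque"],2),"F deck",np.round(Dk[:3,:3].T@s["wrist_force"],1))
E
python3 - <<'E'
from h import *
st();go(tgt("a",181,.12));go(tgt("a",181,.0455))
E
```

```text
clk 3.30 q [ 1.05 -0.08 -1.22  2.36  0.13  0.34 -0.38] w 85.5mm gf 0
deck-pos mm [-69.9   6.9 183.5] alpha 90.9 F tool [ 0.4  1.2 -0.2] M tool [ 0.47  0.02 -0.05] F deck [1.2 0.4 0.3]
shift mm [ 52.2 132.8  64. ] turn deg [  0.5   -0.56 -90.07]
shift mm [ 51.4 132.9 138.5] turn deg [  0.5   -0.56 -90.07]
```

apply_moves --targets '[[[0.005,0.013,0.0],[0,0,-6],-1],[[0.01,0.027,0.0],[0,0,-13],-1],[[0.016,0.04,0.0],[0,0,-20],-1],[[0.021,0.053,0.005],[0,0,-27],-1],[[0.026,0.066,0.01],[0,0,-34],-1],[[0.031,0.08,0.02],[0,0,-41],-1],[[0.037,0.093,0.03],[0,0,-48],-1],[[0.042,0.106,0.04],[0,0,-55],-1],[[0.047,0.12,0.05],[0,0,-62],-1],[[0.052,0.133,0.06],[0,0,-69],-1]]'

```text
clock: 4.13
position: [0.5928, 0.0775, 0.2327]
ee_rot: [0.591, 2.592, 0.094]
wrist_force: [0.7, 0.0, -0.2]
grip_width: 0.0851
grip_force: 0.0
```

```bash
python3 - <<'E'
from h import *
st();go(tgt("a",181,.12));go(tgt("a",181,.0455))
E
```

```text
clk 4.13 q [ 0.7   0.45 -1.17  2.04  1.05  0.7   0.02] w 85.1mm gf 0
deck-pos mm [ 62.4  61.9 122.8] alpha 160.3 F tool [-0.5  0.3  0.6] M tool [0.19 0.42 0.05] F deck [ 0.5  0.1 -0.6]
shift mm [ 0.4 -0.1  2.8] turn deg [  0.66  -0.24 -20.75]
shift mm [-0.1 -0.9 77.3] turn deg [  0.66  -0.24 -20.75]
```

apply_moves --targets '[[[0,0,0.003],[0.3,0,-7],-1],[[0,0,0.003],[0.6,-0.2,-14],-1],[[0,0,0.003],[0.7,-0.2,-20.7],-1],[[0,-0.001,0.02],[0.7,-0.2,-20.7],-1],[[0,-0.001,0.04],[0.7,-0.2,-20.7],-1],[[0,-0.001,0.06],[0.7,-0.2,-20.7],-1],[[0,-0.001,0.077],[0.7,-0.2,-20.7],-1],[[0,-0.001,0.077],[0.7,-0.2,-20.7],-1],[[0,-0.001,0.077],[0.7,-0.2,-20.7],-1],[[0,-0.001,0.077],[0.7,-0.2,-20.7],-1]]'

```text
clock: 4.97
position: [0.6273, 0.0741, 0.1658]
ee_rot: [0.127, 2.65, -0.039]
wrist_force: [-0.4, -0.1, -0.4]
grip_width: 0.0857
grip_force: 0.0
```

```bash
python3 - <<'E'
from h import *
st();go(tgt("a",181,.0455))
b=cv2.cvtColor(robot.camera("wrist"),cv2.COLOR_RGB2BGR)
cv2.imwrite("pics/w2.png",b)
E
```

```text
clk 4.97 q [ 0.58  0.6  -1.05  2.03  1.3   0.71  0.19] w 85.7mm gf 0
deck-pos mm [61.6 62.3 47.5] alpha -179.4 F tool [ 0.5 -0.1  0.2] M tool [ 0.    0.52 -0.03] F deck [-0.5 -0.1 -0.2]
shift mm [-0.4 -0.3  2. ] turn deg [ 0.01  0.02 -0.36]
```

View pics/w2.png

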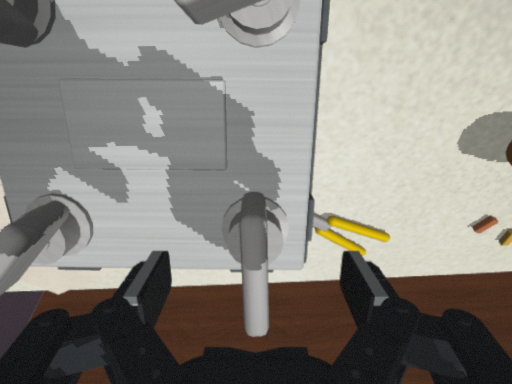

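apply_moves --targets '[[[0,0,0.001],[0,0,0],1],[[0,0,0.001],[0,0,0],1],[[0,0,0.001],[0,0,0],1],[[0,0,0.001],[0,0,0],1],[[0,0,0.001],[0,0,0],1],[[0,0,0.001],[0,0,0],1],[[0,0,0.001],[0,0,0],1],[[0,0,0.001],[0,0,0],1],[[0,0,0.001],[0,0,0],1],[[0,0,0.001],[0,0,0],1]]'

```text
clock: 5.85
position: [0.6279, 0.0738, 0.1645]
ee_rot: [0.127, 2.65, -0.039]
wrist_force: [-1.5, 0.5, 2.7]
grip_width: 0.0116
grip_force: 59.4
```

```bash
python3 - <<'E'
from h import *
st()
E
```

```text
clk 5.85 q [ 0.58  0.61 -1.05  2.03  1.31  0.71  0.19] w 11.6mm gf 59
deck-pos mm [61.5 62.1 46. ] alpha -179.4 F tool [ 0.   0.3 -3.1] M tool [-0.09  0.57 -0.08] F deck [-0.   0.3  3.1]
```

apply_moves --targets '[[[0,0,0.0002],[0,0,6],1],[[0,0,0.0003],[0,0,12],1],[[0,0,0.0005],[0,0,18],1],[[0,0,0.0007],[0,0,24],1],[[0,0,0.0008],[0,0,30],1],[[0,0,0.001],[0,0,36],1],[[0,0,0.0012],[0,0,42],1],[[0,0,0.0013],[0,0,48],1],[[0,0,0.0015],[0,0,54],1],[[0,0,0.0017],[0,0,60],1]]'

```text
clock: 6.68
position: [0.6279, 0.0724, 0.1627]
ee_rot: [1.461, 2.257, 0.298]
wrist_force: [-7.8, -2.5, 7.7]
grip_width: 0.0112
grip_force: 60.6
```

```bash
python3 - <<'E'
from h import *
st()
E
```

```text
clk 6.68 q [ 0.5   0.55 -0.94  2.03  1.24  0.64 -0.84] w 11.2mm gf 61
deck-pos mm [60.8 60.7 44.3] alpha 120.3 F tool [ -1.4  -4.3 -10.3] M tool [ 1.35  0.04 -0.22] F deck [-2.9 -3.3 10.3]
```

apply_moves --targets '[[[0,0,0.0001],[0,0,6],1],[[0,0,0.0003],[0,0,12],1],[[0,0,0.0004],[0,0,18],1],[[0,0,0.0006],[0,0,24],1],[[0,0,0.0007],[0,0,30],1],[[0,0,0.0009],[0,0,36],1],[[0,0,0.001],[0,0,42],1],[[0,0,0.0012],[0,0,48],1],[[0,0,0.0013],[0,0,54],1],[[0,0,0.0015],[0,0,60],1]]'

```text
clock: 7.52
position: [0.6273, 0.0725, 0.1605]
ee_rot: [2.506, 1.282, 0.581]
wrist_force: [-11.7, -1.3, 6.2]
grip_width: 0.0113
grip_force: 60.7
```

```bash
python3 - <<'E'
from h import *
st()
E
```

```text
clk 7.52 q [ 0.4   0.49 -0.8   2.04  1.17  0.56 -1.85] w 11.3mm gf 61
deck-pos mm [59.3 60.7 42.7] alpha 60.4 F tool [ -5.8  -5.1 -10.8] M tool [ 1.25 -1.26 -0.19] F deck [-7.3 -2.5 10.8]
```

apply_moves --targets '[[[0,0,0.0001],[0,0,4],1],[[0,0,0.0002],[0,0,8],1],[[0,0,0.0003],[0,0,12],1],[[0,0,0.0004],[0,0,15],1],[[0,0,0.0005],[0,0,18],1],[[0,0,0.0006],[0,0,21],1],[[0,0,0.0006],[0,0,24],1],[[0,0,0.0007],[0,0,27],1],[[0,0,0.0008],[0,0,30],1],[[0,0,0.0008],[0,0,30],1]]'

```text
clock: 8.35
position: [0.6273, 0.0731, 0.1596]
ee_rot: [2.843, 0.614, 0.682]
wrist_force: [-10.6, -1.7, 6.5]
grip_width: 0.0115
grip_force: 60.4
```

```bash
python3 - <<'E'
from h import *
st()
E
```

```text
clk 8.35 q [ 0.34  0.47 -0.72  2.04  1.12  0.52 -2.34] w 11.5mm gf 60
deck-pos mm [58.8 61.2 41.9] alpha 30.6 F tool [ -6.8  -0.7 -10.6] M tool [ 0.6  -1.75 -0.01] F deck [-6.1 -2.8 10.6]
```

apply_moves --targets '[[[0,0,0.0001],[0,0,3],1],[[0,0,0.0002],[0,0,6],1],[[0,0,0.0003],[0,0,9],1],[[0,0,0.0003],[0,0,12],1],[[0,0,0.0004],[0,0,14],1],[[0,0,0.0004],[0,0,16],1],[[0,0,0.0005],[0,0,18],1],[[0,0,0.0006],[0,0,20],1],[[0,0,0.0006],[0,0,22],1],[[0,0,0.0006],[0,0,22],1]]'

```text
clock: 9.18
position: [0.6272, 0.0734, 0.1595]
ee_rot: [2.981, 0.087, 0.734]
wrist_force: [-14.6, -4.1, 10.2]
grip_width: 0.0112
grip_force: 156.2
```

```bash
python3 - <<'E'
from h import *
st()
E
```

```text
clk 9.18 q [ 0.29  0.45 -0.66  2.04  1.09  0.5  -2.69] w 11.2mm gf 156
deck-pos mm [58.7 61.6 41.9] alpha 9.5 F tool [ -8.5   4.4 -15.6] M tool [-0.43 -2.23 -4.  ] F deck [-7.6 -5.7 15.6]
```

apply_moves --targets '[[[0,0,0],[0,0,-1],-1],[[0,0,0],[0,0,-1],-1],[[0,0,0],[0,0,-1],-1],[[0,0,0],[0,0,-1],-1],[[0,0,0],[0,0,-1],-1],[[0,0,-0.02],[0,0,-1],-1],[[0,0,-0.05],[0,0,-1],-1],[[0,0,-0.08],[0,0,-7],-1],[[0,0,-0.08],[0,0,-14],-1],[[0,0,-0.08],[0,0,-21],-1]]'

```text
clock: 10.02
position: [0.5932, 0.0774, 0.2331]
ee_rot: [2.846, 0.599, 0.695]
wrist_force: [-0.2, -0.8, -1.4]
grip_width: 0.0852
grip_force: 0.0
```

```bash
python3 - <<'E'
from h import *
st();go(tgt("c",160,.125));go(tgt("c",96,.125))
for d in robot.silhouettes("nut_a_grip","wrist")[:0]:pass
E
```

```text
clk 10.02 q [ 0.49  0.32 -0.88  2.05  0.87  0.59 -2.14] w 85.2mm gf 0
deck-pos mm [ 63.   61.9 122.9] alpha 29.9 F tool [-1.1  0.3  1.2] M tool [ 0.24 -0.47 -0.01] F deck [-0.8 -0.8 -1.2]
shift mm [-170.1   45.1   -2.4] turn deg [ 2.6000e-01  8.0000e-02 -1.3007e+02]
shift mm [-170.1   45.1   -2.4] turn deg [ 2.200e-01 -6.000e-02 -6.607e+01]
```

apply_moves --targets '[[[-0.017,0.004,0],[0,0,-6],-1],[[-0.034,0.009,0],[0,0,-13],-1],[[-0.051,0.013,0],[0,0,-20],-1],[[-0.068,0.018,0],[0,0,-27],-1],[[-0.085,0.022,0],[0,0,-34],-1],[[-0.102,0.027,0],[0,0,-41],-1],[[-0.12,0.031,0],[0,0,-48],-1],[[-0.137,0.036,0],[0,0,-55],-1],[[-0.154,0.04,0],[0,0,-61],-1],[[-0.17,0.045,-0.002],[0,0,-66],-1]]'

```text
clock: 10.9
position: [0.4675, -0.0337, 0.1731]
ee_rot: [1.938, 1.924, 0.428]
wrist_force: [0.2, 0.1, -0.5]
grip_width: 0.0853
grip_force: 0.0
```

apply_moves --targets '[[[0,0,0],[0,0,-7],-1],[[0,0,0],[0,0,-14],-1],[[0,0,0],[0,0,-21],-1],[[0,0,0],[0,0,-28],-1],[[0,0,0],[0,0,-35],-1],[[0,0,0],[0,0,-42],-1],[[0,0,0],[0,0,-49],-1],[[0,0,0],[0,0,-56],-1],[[0,0,0],[0,0,-63],-1],[[0,0,0],[0,0,-70],-1]]'

```text
clock: 11.73
position: [0.4684, -0.0334, 0.1737]
ee_rot: [0.47, 2.612, 0.046]
wrist_force: [0.8, 0.4, 0.3]
grip_width: 0.0853
grip_force: 0.0
```

```bash
python3 - <<'E'
from h import *
st();o=(-.002,-.0005);go(tgt("c",232.5,.12,o));go(tgt("c",232.5,.045,o))
E
```

```text
clk 11.73 q [ 1.19  0.36 -1.35  2.37  1.22  0.46  0.09] w 85.3mm gf 0
deck-pos mm [-64.  -61.6 123.2] alpha 165.7 F tool [-0.7  0.7  0.1] M tool [ 0.12  0.49 -0.  ] F deck [ 0.8  0.5 -0.1]
shift mm [-0.3 -0.9  3.2] turn deg [-2.000e-02 -2.000e-02 -6.676e+01]
shift mm [-0.3 -0.9 78.2] turn deg [-2.000e-02 -2.000e-02 -6.676e+01]
```

apply_moves --targets '[[[0,0,0],[0,0,-7],-1],[[0,0,0],[0,0,-14],-1],[[0,0,0],[0,0,-21],-1],[[0,0,0],[0,0,-28],-1],[[0,0,0],[0,0,-35],-1],[[0,0,0],[0,0,-42],-1],[[0,0,0],[0,0,-49],-1],[[0,0,0],[0,0,-56],-1],[[0,0,0],[0,0,-62],-1],[[0,-0.001,0.003],[0,0,-67],-1]]'

```text
clock: 12.57
position: [0.4696, -0.0343, 0.171]
ee_rot: [-1.066, 2.477, -0.33]
wrist_force: [-1.2, 0.7, -0.3]
grip_width: 0.0852
grip_force: 0.0
```

```bash
python3 - <<'E'
from h import *
st();o=(-.002,-.0005);go(tgt("c",232.5,.045,o))
b=cv2.cvtColor(robot.camera("wrist"),cv2.COLOR_RGB2BGR)
cv2.imwrite("pics/w3.png",b)
E
```

```text
clk 12.57 q [ 1.24  0.52 -1.47  2.37  1.35  0.62  1.17] w 85.2mm gf 0
deck-pos mm [-64.2 -62.3 120.2] alpha -127.3 F tool [ 0.3  1.4 -0.3] M tool [-0.32  0.29  0.  ] F deck [-1.3  0.6  0.3]
shift mm [-0.  -0.3 75.2] turn deg [-0.   -0.01  0.2 ]
```

View pics/w3.png

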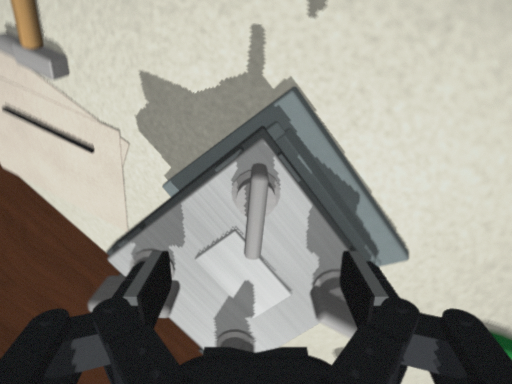

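apply_moves --targets '[[[0,0,0.02],[0,0,4],-1],[[0,0,0.04],[0,0,4],-1],[[0,0,0.06],[0,0,4],-1],[[0,0,0.075],[0,0,4],-1],[[0,0,0.075],[0,0,4],-1],[[0,0,0.075],[0,0,4],1],[[0,0,0.075],[0,0,4],1],[[0,0,0.075],[0,0,4],1],[[0,0,0.075],[0,0,4],1],[[0,0,0.075],[0,0,4],1]]'

```text
clock: 13.45
position: [0.5045, -0.0385, 0.1054]
ee_rot: [-0.974, 2.508, -0.311]
wrist_force: [-0.5, 0.4, -0.9]
grip_width: 0.0254
grip_force: 0.0
```

apply_moves --targets '[[[0,0,0],[0,0,0],1],[[0,0,0],[0,0,0],1],[[0,0,0],[0,0,0],1],[[0,0,0],[0,0,0],1],[[0,0,0],[0,0,0],1],[[0,0,0.0002],[0,0,6],1],[[0,0,0.0003],[0,0,12],1],[[0,0,0.0005],[0,0,18],1],[[0,0,0.0007],[0,0,24],1],[[0,0,0.0008],[0,0,30],1]]'

```text
clock: 14.28
position: [0.5044, -0.0379, 0.1044]
ee_rot: [-0.284, 2.645, -0.142]
wrist_force: [-3.8, 0.5, 5.2]
grip_width: 0.0115
grip_force: 58.2
```

```bash
python3 - <<'E'
from h import *
st()
E
```

```text
clk 14.28 q [ 1.    0.69 -1.23  2.34  1.68  0.68  0.32] w 11.5mm gf 58
deck-pos mm [-64.6 -62.2  45. ] alpha -161.6 F tool [ 0.8  0.4 -6.4] M tool [-0.2   0.74 -0.14] F deck [-0.9  0.1  6.4]
```

apply_moves --targets '[[[0,0,0.0002],[0,0,6],1],[[0,0,0.0003],[0,0,12],1],[[0,0,0.0005],[0,0,18],1],[[0,0,0.0007],[0,0,24],1],[[0,0,0.0008],[0,0,30],1],[[0,0,0.001],[0,0,36],1],[[0,0,0.0012],[0,0,42],1],[[0,0,0.0013],[0,0,48],1],[[0,0,0.0015],[0,0,54],1],[[0,0,0.0016],[0,0,60],1]]'

```text
clock: 15.12
position: [0.5053, -0.0374, 0.103]
ee_rot: [1.08, 2.441, 0.204]
wrist_force: [-1.0, 2.1, 1.7]
grip_width: 0.0112
grip_force: 58.1
```

apply_moves --targets '[[[0,0,0.0001],[0,0,5],1],[[0,0,0.0003],[0,0,10],1],[[0,0,0.0004],[0,0,15],1],[[0,0,0.0006],[0,0,20],1],[[0,0,0.0007],[0,0,25],1],[[0,0,0.0009],[0,0,30],1],[[0,0,0.001],[0,0,35],1],[[0,0,0.0011],[0,0,40],1],[[0,0,0.0012],[0,0,43],1],[[0,0,0.0013],[0,0,46],1]]'

```text
clock: 15.95
position: [0.5062, -0.0373, 0.1021]
ee_rot: [1.994, 1.874, 0.447]
wrist_force: [-1.6, 1.9, 3.1]
grip_width: 0.0113
grip_force: 58.3
```

```bash
python3 - <<'E'
from h import *
st()
E
```

```text
clk 15.95 q [ 1.06  0.84 -1.35  2.34  1.71  0.84 -1.49] w 11.3mm gf 58
deck-pos mm [-64.1 -61.5  42.1] alpha 92.5 F tool [ 1.8 -0.  -3.5] M tool [ 0.57  0.29 -0.15] F deck [-0.1  1.7  3.5]
```

136° done, no stop yet; go on slowly.

apply_moves --targets '[[[0,0,0.0001],[0,0,3],1],[[0,0,0.0002],[0,0,6],1],[[0,0,0.0003],[0,0,9],1],[[0,0,0.0003],[0,0,12],1],[[0,0,0.0004],[0,0,15],1],[[0,0,0.0005],[0,0,17],1],[[0,0,0.0005],[0,0,19],1],[[0,0,0.0006],[0,0,21],1],[[0,0,0.0006],[0,0,23],1],[[0,0,0.0006],[0,0,23],1]]'

```text
clock: 16.78
position: [0.5067, -0.0374, 0.1016]
ee_rot: [2.372, 1.468, 0.552]
wrist_force: [-1.1, 2.9, 4.5]
grip_width: 0.0113
grip_force: 58.8
```

```bash
python3 - <<'E'
from h import *
st()
E
```

```text
clk 16.78 q [ 1.07  0.87 -1.38  2.34  1.72  0.87 -1.89] w 11.3mm gf 59
deck-pos mm [-63.9 -61.5  41.5] alpha 69.6 F tool [ 2.8 -0.2 -4.6] M tool [0.55 0.26 0.  ] F deck [0.8 2.7 4.6]
```

apply_moves --targets '[[[0,0,0.0001],[0,0,2],1],[[0,0,0.0001],[0,0,4],1],[[0,0,0.0002],[0,0,6],1],[[0,0,0.0002],[0,0,8],1],[[0,0,0.0003],[0,0,10],1],[[0,0,0.0003],[0,0,12],1],[[0,0,0.0003],[0,0,14],1],[[0,0,0.0003],[0,0,15],1],[[0,0,0.0003],[0,0,15],1],[[0,0,0.0003],[0,0,15],1]]'

```text
clock: 17.62
position: [0.507, -0.037, 0.1019]
ee_rot: [2.569, 1.179, 0.612]
wrist_force: [-2.5, 1.1, 6.5]
grip_width: 0.0114
grip_force: 152.9
```

```bash
python3 - <<'E'
from h import *
st()
E
```

```text
clk 17.62 q [ 1.07  0.89 -1.4   2.34  1.73  0.9  -2.13] w 11.4mm gf 153
deck-pos mm [-63.6 -61.   41.6] alpha 55.4 F tool [ 1.1  0.2 -6.9] M tool [ 0.41 -0.07 -3.19] F deck [0.8 0.8 6.9]
```

apply_moves --targets '[[[0,0,0],[0,0,-1],-1],[[0,0,0],[0,0,-1],-1],[[0,0,0],[0,0,-1],-1],[[0,0,0],[0,0,-1],-1],[[0,0,0],[0,0,-1],-1],[[0,0,-0.02],[0,0,-1],-1],[[0,0,-0.05],[0,0,-1],-1],[[0,0,-0.08],[0,0,-5],-1],[[0,0,-0.08],[0,0,-12],-1],[[0,0,-0.08],[0,0,-19],-1]]'

```text
clock: 18.45
position: [0.4694, -0.0365, 0.1732]
ee_rot: [2.3, 1.544, 0.525]
wrist_force: [-0.7, 0.2, 0.1]
grip_width: 0.0853
grip_force: 0.0
```

```bash
python3 - <<'E'
from h import *
st();o=(-.002,-.0005);go(tgt("b",135,.12,o))
E
```

```text
clk 18.45 q [ 1.26  0.64 -1.57  2.37  1.42  0.76 -1.64] w 85.3mm gf 0
deck-pos mm [-63.1 -64.6 122.1] alpha 74.0 F tool [-0.  -0.6 -0.4] M tool [ 0.48 -0.16  0.01] F deck [-0.6  0.1  0.4]
shift mm [ 35.9 117.7   2.6] turn deg [  0.09   0.56 -61.  ]
```

apply_moves --targets '[[[0.003,0.012,0],[0,0,-6],-1],[[0.006,0.024,0],[0,0,-12],-1],[[0.01,0.035,0],[0,0,-18],-1],[[0.014,0.047,0],[0,0,-24],-1],[[0.018,0.059,0],[0,0,-30],-1],[[0.022,0.07,0],[0,0,-36],-1],[[0.025,0.082,0],[0,0,-42],-1],[[0.028,0.094,0],[0,0,-48],-1],[[0.032,0.106,0],[0,0.3,-54],-1],[[0.036,0.118,0],[0,0.6,-61],-1]]'

```text
clock: 19.28
position: [0.578, -0.045, 0.2293]
ee_rot: [1.155, 2.415, 0.233]
wrist_force: [-0.4, 0.3, -0.3]
grip_width: 0.0857
grip_force: 0.0
```

```bash
python3 - <<'E'
from h import *
st();o=(-.002,-.0005);go(tgt("b",135,.045,o))
b=cv2.cvtColor(robot.camera("wrist"),cv2.COLOR_RGB2BGR)
cv2.imwrite("pics/w4.png",b)
E
```

```text
clk 19.28 q [ 1.15  0.77 -1.56  2.09  1.31  0.93 -0.34] w 85.7mm gf 0
deck-pos mm [ 59.4 -61.4 120.6] alpha 134.9 F tool [ 0.6 -0.2  0.1] M tool [0.39 0.34 0.  ] F deck [-0.5  0.3 -0.1]
shift mm [-1.9 -0.7 75.5] turn deg [ 0.24 -0.5  -0.12]
```

View pics/w4.png

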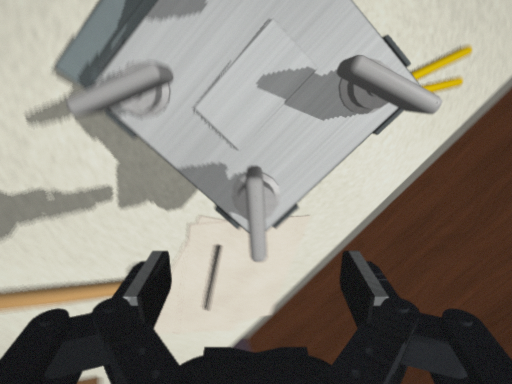

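apply_moves --targets '[[[0,0,0.02],[0.2,-0.5,-2],-1],[[-0.001,-0.001,0.04],[0.2,-0.5,-2],-1],[[-0.002,-0.001,0.06],[0.2,-0.5,-2],-1],[[-0.002,-0.001,0.075],[0.2,-0.5,-2],-1],[[-0.002,-0.001,0.075],[0.2,-0.5,-2],-1],[[-0.002,-0.001,0.075],[0.2,-0.5,-2],1],[[-0.002,-0.001,0.075],[0.2,-0.5,-2],1],[[-0.002,-0.001,0.075],[0.2,-0.5,-2],1],[[-0.002,-0.001,0.075],[0.2,-0.5,-2],1],[[-0.002,-0.001,0.075],[0.2,-0.5,-2],1]]'

```text
clock: 20.17
position: [0.613, -0.0501, 0.164]
ee_rot: [1.118, 2.423, 0.214]
wrist_force: [-0.1, -0.8, 0.9]
grip_width: 0.0254
grip_force: 0.0
```

```bash
python3 - <<'E'
from h import *
st();o=(-.002,-.0005);go(tgt("b",135,.045,o))
E
```

```text
clk 20.17 q [ 1.02  0.85 -1.39  2.07  1.48  0.88 -0.42] w 25.4mm gf 0
deck-pos mm [ 59.9 -62.7  46.3] alpha 136.6 F tool [-0.9 -0.3 -0.8] M tool [0.32 0.38 0.  ] F deck [ 0.5 -0.8  0.8]
shift mm [0.1 0.2 1.3] turn deg [0.1  0.09 1.6 ]
```

apply_moves --targets '[[[0,0,0.001],[0,0,0],1],[[0,0,0.001],[0,0,0],1],[[0,0,0.001],[0,0,0],1],[[0,0,0.001],[0,0,0],1],[[0,0,0.001],[0,0,0],1],[[0,0,0.0012],[0,0,6],1],[[0,0,0.0013],[0,0,12],1],[[0,0,0.0015],[0,0,18],1],[[0,0,0.0017],[0,0,24],1],[[0,0,0.0018],[0,0,30],1]]'

```text
clock: 21.0
position: [0.614, -0.0499, 0.1625]
ee_rot: [1.737, 2.078, 0.377]
wrist_force: [-2.5, -0.2, 6.1]
grip_width: 0.0115
grip_force: 58.7
```

apply_moves --targets '[[[0,0,0.0002],[0,0,6],1],[[0,0,0.0003],[0,0,12],1],[[0,0,0.0005],[0,0,18],1],[[0,0,0.0007],[0,0,24],1],[[0,0,0.0008],[0,0,30],1],[[0,0,0.001],[0,0,36],1],[[0,0,0.0012],[0,0,42],1],[[0,0,0.0013],[0,0,48],1],[[0,0,0.0015],[0,0,54],1],[[0,0,0.0016],[0,0,60],1]]'

```text
clock: 21.83
position: [0.6145, -0.0498, 0.1608]
ee_rot: [2.681, 0.982, 0.641]
wrist_force: [-3.3, 0.6, 5.0]
grip_width: 0.0109
grip_force: 58.6
```

```bash
python3 - <<'E'
from h import *
st()
E
```

```text
clk 21.83 q [ 0.99  0.8  -1.33  2.07  1.46  0.83 -1.99] w 10.9mm gf 59
deck-pos mm [ 59.7 -62.3  42.8] alpha 46.4 F tool [-0.3 -0.6 -6. ] M tool [ 0.41 -0.6  -0.14] F deck [-0.6  0.2  6. ]
```

apply_moves --targets '[[[0,0,0.0002],[0,0,6],1],[[0,0,0.0003],[0,0,12],1],[[0,0,0.0005],[0,0,18],1],[[0,0,0.0007],[0,0,24],1],[[0,0,0.0008],[0,0,30],1],[[0,0,0.001],[0,0,36],1],[[0,0,0.0011],[0,0,40],1],[[0,0,0.0011],[0,0,40],1],[[0,0,0.0011],[0,0,40],-1],[[0,0,0.0011],[0,0,40],-1]]'

```text
clock: 22.67
position: [0.6151, -0.0504, 0.1592]
ee_rot: [2.997, 0.015, 0.744]
wrist_force: [-0.3, -0.2, -0.5]
grip_width: 0.0345
grip_force: 0.0
```

```bash
python3 - <<'E'
from h import *
st()
E
```

```text
clk 22.67 q [ 0.98  0.78 -1.3   2.07  1.44  0.8  -2.68] w 34.5mm gf 0
deck-pos mm [ 59.5 -62.8  41. ] alpha 6.7 F tool [-0.5  0.1  0.4] M tool [ 0.09 -0.41  0.01] F deck [-0.5 -0.2 -0.4]
```

apply_moves --targets '[[[0,0,0],[0,0,0],-1],[[0,0,0],[0,0,0],-1],[[0,0,0],[0,0,0],-1],[[0,0,0],[0,0,0],-1],[[0,0,0],[0,0,-7],-1],[[0,0,0],[0,0,-14],-1],[[0,0,0],[0,0,-21],-1],[[0,0,0],[0,0,-28],-1],[[0,0,0],[0,0,-35],-1],[[0,0,0],[0,0,-42],-1]]'

```text
clock: 23.5
position: [0.6151, -0.0502, 0.1593]
ee_rot: [2.651, 1.04, 0.632]
wrist_force: [0.4, 0.4, -0.1]
grip_width: 0.0853
grip_force: 0.0
```

apply_moves --targets '[[[0,0,0],[0,0,-7],-1],[[0,0,0],[0,0,-14],-1],[[0,0,0],[0,0,-21],-1],[[0,0,0],[0,0,-28],-1],[[0,0,0],[0,0,-35],-1],[[0,0,0],[0,0,-42],-1],[[0,0,0],[0,0,-49],-1],[[0,0,0],[0,0,-56],-1],[[0,0,0],[0,0,-63],-1],[[0,0,0],[0,0,-70],-1]]'

```text
clock: 24.33
position: [0.6151, -0.0502, 0.1593]
ee_rot: [1.488, 2.241, 0.311]
wrist_force: [0.1, 0.1, 0.0]
grip_width: 0.0852
grip_force: 0.0
```

apply_moves --targets '[[[0,0,0],[0,0,-7],-1],[[0,0,0],[0,0,-14],-1],[[0,0,0],[0,0,-21],-1],[[0,0,0],[0,0,-28],-1],[[0,0,0],[0,0,-35],-1],[[0,0,0],[0,0,-42],-1],[[0,0,0],[0,0,-49],-1],[[0,0,0],[0,0,-56],-1],[[0,0,0],[0,0,-63],-1],[[0,0,0],[0,0,-68],-1]]'

```text
clock: 25.17
position: [0.6151, -0.0502, 0.1593]
ee_rot: [-0.019, 2.654, -0.075]
wrist_force: [-0.3, 0.5, 0.5]
grip_width: 0.0854
grip_force: 0.0
```

```bash
python3 - <<'E'
from h import *
st()
E
```

```text
clk 25.17 q [ 1.01  0.87 -1.39  2.07  1.5   0.9   0.45] w 85.4mm gf 0
deck-pos mm [ 59.6 -62.6  41.1] alpha -173.0 F tool [ 0.   0.5 -0.7] M tool [-0.08  0.5   0.01] F deck [-0.1  0.5  0.7]
```

apply_moves --targets '[[[0,0,0],[0,0,0],1],[[0,0,0],[0,0,0],1],[[0,0,0],[0,0,0],1],[[0,0,0],[0,0,0],1],[[0,0,0],[0,0,0],1],[[0,0,0],[0,0,0],1],[[0,0,0],[0,0,0],1],[[0,0,0],[0,0,0],1],[[0,0,0],[0,0,0],1],[[0,0,0.0001],[0,0,3],1]]'

```text
clock: 26.0
position: [0.6151, -0.0497, 0.1594]
ee_rot: [0.057, 2.652, -0.055]
wrist_force: [-1.9, 1.3, 0.8]
grip_width: 0.0109
grip_force: 58.9
```

apply_moves --targets '[[[0,0,0.0001],[0,0,3],1],[[0,0,0.0002],[0,0,6],1],[[0,0,0.0003],[0,0,9],1],[[0,0,0.0003],[0,0,12],1],[[0,0,0.0004],[0,0,14],1],[[0,0,0.0004],[0,0,16],1],[[0,0,0.0005],[0,0,18],1],[[0,0,0.0005],[0,0,20],1],[[0,0,0.0005],[0,0,20],1],[[0,0,0.0005],[0,0,20],1]]'

```text
clock: 26.83
position: [0.6153, -0.0496, 0.1589]
ee_rot: [0.516, 2.602, 0.061]
wrist_force: [-1.4, 1.9, 0.8]
grip_width: 0.0114
grip_force: 58.7
```

```bash
python3 - <<'E'
from h import *
st()
E
```

```text
clk 26.83 q [ 1.01  0.87 -1.38  2.07  1.5   0.89  0.05] w 11.4mm gf 59
deck-pos mm [ 59.5 -62.   40.7] alpha 163.7 F tool [ 1.5  1.4 -1.5] M tool [-0.21  0.74  0.13] F deck [-1.1  1.8  1.5]
```

apply_moves --targets '[[[0,0,0.0001],[0,0,2],1],[[0,0,0.0001],[0,0,4],1],[[0,0,0.0002],[0,0,6],1],[[0,0,0.0002],[0,0,8],1],[[0,0,0.0003],[0,0,10],1],[[0,0,0.0003],[0,0,12],1],[[0,0,0.0004],[0,0,14],1],[[0,0,0.0004],[0,0,16],1],[[0,0,0.0004],[0,0,17],1],[[0,0,0.0004],[0,0,17],1]]'

```text
clock: 27.67
position: [0.6155, -0.0495, 0.1588]
ee_rot: [0.889, 2.506, 0.155]
wrist_force: [-2.7, 1.1, 4.9]
grip_width: 0.011
grip_force: 115.3
```

```bash
python3 - <<'E'
from h import *
st()
E
```

```text
clk 27.67 q [ 1.01  0.86 -1.38  2.07  1.5   0.89 -0.25] w 11.0mm gf 115
deck-pos mm [ 59.6 -61.8  40.6] alpha 147.1 F tool [ 0.6  0.6 -5.6] M tool [ 0.38  0.68 -2.94] F deck [-0.1  0.8  5.6]
```

apply_moves --targets '[[[0,0,0],[0,0,-1],-1],[[0,0,0],[0,0,-1],-1],[[0,0,0],[0,0,-1],-1],[[0,0,0],[0,0,-1],-1],[[0,0,0],[0,0,-1],-1],[[0,0,-0.02],[0,0,-1],-1],[[0,0,-0.05],[0,0,-1],-1],[[0,0,-0.08],[0,0,-5],-1],[[0,0,-0.08],[0,0,-12],-1],[[0,0,-0.08],[0,0,-19],-1]]'

```text
clock: 28.5
position: [0.5782, -0.0465, 0.2307]
ee_rot: [0.465, 2.609, 0.045]
wrist_force: [0.1, -1.1, -0.5]
grip_width: 0.0855
grip_force: 0.0
```

```bash
python3 - <<'E'
from h import *
st();o=(-.002,-.0005);go(tgt("d",235,.12,o))
E
```

```text
clk 28.50 q [ 1.15  0.74 -1.54  2.09  1.3   0.91  0.2 ] w 85.5mm gf 0
deck-pos mm [ 60.4 -62.9 121.6] alpha 165.9 F tool [-0.2 -1.1  0.5] M tool [ 0.13  0.53 -0.01] F deck [-0.  -1.1 -0.5]
shift mm [150.9  90.4   1. ] turn deg [ -0.13   0.2  -69.09]
```

apply_moves --targets '[[[0.015,0.009,0],[0,0,-6],-1],[[0.03,0.018,0],[0,0,-13],-1],[[0.045,0.027,0],[0,0,-20],-1],[[0.06,0.036,0],[0,0,-27],-1],[[0.075,0.045,0],[0,0,-34],-1],[[0.09,0.054,0],[0,0,-41],-1],[[0.105,0.063,0],[0,0,-48],-1],[[0.12,0.072,0],[0,0,-55],-1],[[0.135,0.081,0],[0,0,-62],-1],[[0.151,0.09,0.001],[0,0,-69],-1]]'

```text
clock: 29.33
position: [0.4828, 0.0898, 0.1698]
ee_rot: [-1.114, 2.458, -0.342]
wrist_force: [0.5, 0.9, -0.1]
grip_width: 0.0857
grip_force: 0.0
```

```bash
python3 - <<'E'
from h import *
st();o=(-.002,-.0005);go(tgt("d",288,.12,o))
E
```

```text
clk 29.33 q [ 0.83  0.7  -1.52  2.31  1.46  0.97  0.85] w 85.7mm gf 0
deck-pos mm [-64.8  62.5 119.2] alpha -125.1 F tool [-1.   0.3  0.2] M tool [-0.35  0.26 -0.01] F deck [ 0.3  1.  -0.2]
shift mm [ 0.3 -1.2 -0.8] turn deg [-9.000e-02  4.000e-02 -5.313e+01]
```

apply_moves --targets '[[[0,0,0],[0,0,-7],-1],[[0,0,0],[0,0,-14],-1],[[0,0,0],[0,0,-21],-1],[[0,0,0],[0,0,-28],-1],[[0,0,0],[0,0,-35],-1],[[0,0,0],[0,0,-42],-1],[[0,0,0],[0,0,-49],-1],[[0,-0.001,0],[0,0,-53],-1],[[0,-0.001,0],[0,0,-53],-1],[[0,-0.001,0],[0,0,-53],-1]]'

```text
clock: 30.17
position: [0.4838, 0.0887, 0.1703]
ee_rot: [-2.176, 1.784, -0.588]
wrist_force: [-0.8, -0.1, -0.3]
grip_width: 0.0853
grip_force: 0.0
```

```bash
python3 - <<'E'
from h import *
st();o=(-.002,-.0005);go(tgt("d",288,.045,o))
b=cv2.cvtColor(robot.camera("wrist"),cv2.COLOR_RGB2BGR)
cv2.imwrite("pics/w5.png",b)
E
```

```text
clk 30.17 q [ 0.84  0.72 -1.53  2.31  1.47  0.99  1.77] w 85.3mm gf 0
deck-pos mm [-63.6  61.5 119.1] alpha -72.6 F tool [-0.   0.8 -0.1] M tool [-0.51 -0.18  0.02] F deck [-0.8 -0.2  0.1]
shift mm [-0.1  0.5 74.1] turn deg [-0.08  0.   -0.55]
```

View pics/w5.png

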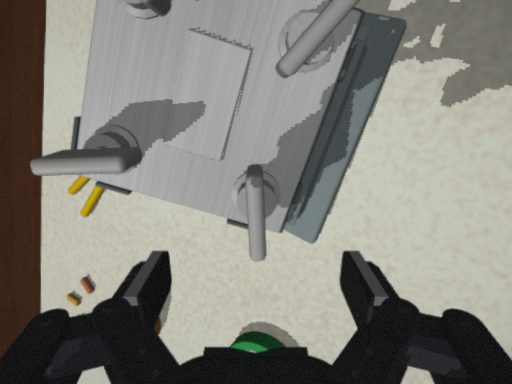

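apply_moves --targets '[[[0,0,0.02],[0,0,0],-1],[[0,0,0.04],[0,0,0],-1],[[0,0,0.06],[0,0,0],-1],[[0,0,0.074],[0,0,0],-1],[[0,0,0.074],[0,0,0],-1],[[0,0,0.074],[0,0,0],1],[[0,0,0.074],[0,0,0],1],[[0,0,0.074],[0,0,0],1],[[0,0,0.074],[0,0,0],1],[[0,0,0.074],[0,0,0],1]]'

```text
clock: 31.05
position: [0.5185, 0.085, 0.1056]
ee_rot: [-2.179, 1.78, -0.59]
wrist_force: [-0.7, -0.4, 0.3]
grip_width: 0.0255
grip_force: 0.0
```

apply_moves --targets '[[[0,0,0],[0,0,0],1],[[0,0,0],[0,0,0],1],[[0,0,0],[0,0,0],1],[[0,0,0],[0,0,0],1],[[0,0,0],[0,0,0],1],[[0,0,0.0002],[0,0,6],1],[[0,0,0.0003],[0,0,12],1],[[0,0,0.0005],[0,0,18],1],[[0,0,0.0007],[0,0,24],1],[[0,0,0.0008],[0,0,30],1]]'

```text
clock: 31.88
position: [0.5181, 0.0849, 0.1043]
ee_rot: [-1.596, 2.228, -0.456]
wrist_force: [-5.2, -2.1, 4.8]
grip_width: 0.011
grip_force: 59.1
```

```bash
python3 - <<'E'
from h import *
st()
E
```

```text
clk 31.88 q [ 0.71  0.86 -1.35  2.28  1.68  1.01  1.15] w 11.0mm gf 59
deck-pos mm [-64.1  61.3  44.7] alpha -102.6 F tool [ 3.1  1.5 -6.6] M tool [-0.88  0.71 -0.14] F deck [-2.2 -2.6  6.6]
```

apply_moves --targets '[[[0,0,0.0002],[0,0,6],1],[[0,0,0.0003],[0,0,12],1],[[0,0,0.0005],[0,0,18],1],[[0,0,0.0007],[0,0,24],1],[[0,0,0.0008],[0,0,30],1],[[0,0,0.001],[0,0,36],1],[[0,0,0.0012],[0,0,42],1],[[0,0,0.0013],[0,0,48],1],[[0,0,0.0015],[0,0,54],1],[[0,0,0.0016],[0,0,60],1]]'

```text
clock: 32.72
position: [0.5184, 0.0853, 0.1026]
ee_rot: [-0.261, 2.647, -0.134]
wrist_force: [-4.8, 0.4, 2.2]
grip_width: 0.0111
grip_force: 58.7
```

apply_moves --targets '[[[0,0,0.0001],[0,0,5],1],[[0,0,0.0003],[0,0,10],1],[[0,0,0.0004],[0,0,15],1],[[0,0,0.0006],[0,0,20],1],[[0,0,0.0007],[0,0,25],1],[[0,0,0.0009],[0,0,30],1],[[0,0,0.001],[0,0,35],1],[[0,0,0.0011],[0,0,40],1],[[0,0,0.0012],[0,0,43],1],[[0,0,0.0013],[0,0,46],1]]'

```text
clock: 33.55
position: [0.5191, 0.0858, 0.1015]
ee_rot: [0.79, 2.54, 0.131]
wrist_force: [-4.8, 1.9, 1.9]
grip_width: 0.0111
grip_force: 58.6
```

```bash
python3 - <<'E'
from h import *
st()
E
```

```text
clk 33.55 q [ 0.74  0.99 -1.43  2.28  1.72  1.14 -0.68] w 11.1mm gf 59
deck-pos mm [-64.7  62.4  41.7] alpha 151.5 F tool [ 3.7 -0.5 -4. ] M tool [ 0.42  1.03 -0.1 ] F deck [-3.5  1.4  4. ]
```

apply_moves --targets '[[[0,0,0.0001],[0,0,3],1],[[0,0,0.0002],[0,0,6],1],[[0,0,0.0003],[0,0,9],1],[[0,0,0.0003],[0,0,12],1],[[0,0,0.0004],[0,0,15],1],[[0,0,0.0005],[0,0,17],1],[[0,0,0.0005],[0,0,19],1],[[0,0,0.0006],[0,0,21],1],[[0,0,0.0006],[0,0,22],1],[[0,0,0.0006],[0,0,22],1]]'

```text
clock: 34.38
position: [0.5195, 0.086, 0.101]
ee_rot: [1.266, 2.36, 0.255]
wrist_force: [-5.0, 3.2, 2.9]
grip_width: 0.0114
grip_force: 58.4
```

```bash
python3 - <<'E'
from h import *
st()
E
```

```text
clk 34.38 q [ 0.74  1.02 -1.45  2.28  1.73  1.17 -1.05] w 11.4mm gf 58
deck-pos mm [-64.5  62.6  41.1] alpha 129.7 F tool [ 4.2 -0.9 -5. ] M tool [ 0.65  1.12 -0.05] F deck [-3.4  2.7  5. ]
```

apply_moves --targets '[[[0,0,0.0001],[0,0,2],1],[[0,0,0.0001],[0,0,4],1],[[0,0,0.0002],[0,0,6],1],[[0,0,0.0002],[0,0,8],1],[[0,0,0.0003],[0,0,10],1],[[0,0,0.0003],[0,0,12],1],[[0,0,0.0004],[0,0,14],1],[[0,0,0.0004],[0,0,15],1],[[0,0,0.0004],[0,0,16],1],[[0,0,0.0004],[0,0,16],1]]'

```text
clock: 35.22
position: [0.5195, 0.0861, 0.1013]
ee_rot: [1.573, 2.187, 0.338]
wrist_force: [-3.7, -0.4, 6.4]
grip_width: 0.0112
grip_force: 206.3
```

```bash
python3 - <<'E'
from h import *
st()
E
```

```text
clk 35.22 q [ 0.75  1.04 -1.46  2.28  1.74  1.19 -1.32] w 11.2mm gf 206
deck-pos mm [-64.4  62.7  41.4] alpha 114.6 F tool [-0.6 -0.5 -7.3] M tool [ 0.99  0.05 -5.42] F deck [-0.2 -0.8  7.3]
```

Firm at the stop (−5.4 N m). Release, back off clear of everything.

apply_moves --targets '[[[0,0,0],[0,0,-2],-1],[[0,0,0],[0,0,-2],-1],[[0,0,0],[0,0,-2],-1],[[0,0,0],[0,0,-2],-1],[[0,0,0],[0,0,-2],-1],[[0,0,-0.02],[0,0,-2],-1],[[0,0,-0.05],[0,0,-2],-1],[[0,0,-0.08],[0,0,-2],-1],[[0,0,-0.08],[0,0,-2],-1],[[0,0,-0.08],[0,0,-2],-1]]'

```text
clock: 36.05
position: [0.4842, 0.0879, 0.1741]
ee_rot: [1.55, 2.194, 0.327]
wrist_force: [-0.2, -0.3, -0.3]
grip_width: 0.0857
grip_force: 0.0
```

```bash
python3 - <<'E'
from h import *
st()
b=cv2.cvtColor(robot.camera("top"),cv2.COLOR_RGB2BGR)
cv2.imwrite("pics/t2.png",cv2.resize(b[110:260,140:340],(800,600),interpolation=cv2.INTER_CUBIC))
E
```

```text
clk 36.05 q [ 0.85  0.75 -1.56  2.31  1.48  1.03 -1.23] w 85.7mm gf 0
deck-pos mm [-61.4  60.8 122.2] alpha 115.7 F tool [-0.1 -0.4  0.2] M tool [0.39 0.19 0.02] F deck [-0.3 -0.3 -0.2]
```

View pics/t2.png

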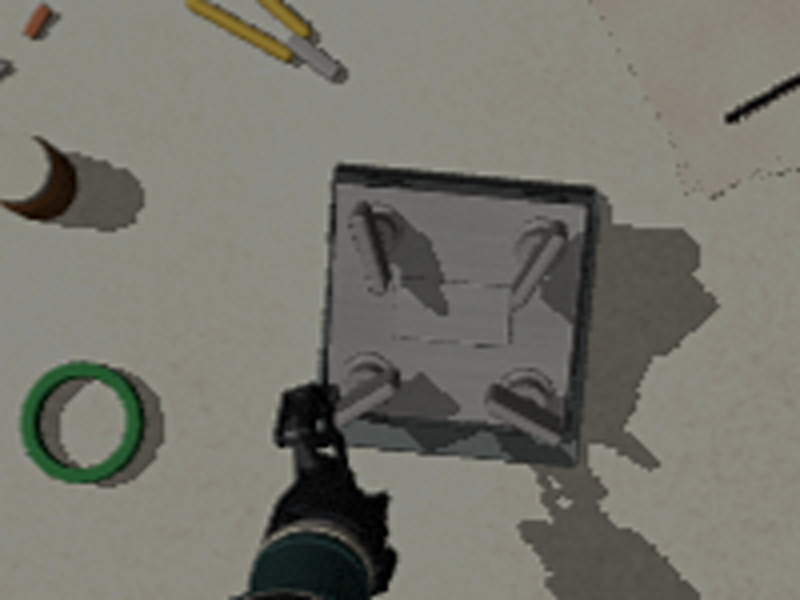

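The top view shows all four bars turned, with the gripper open and clear of them. The tape (85,420) and jar (40,180) look unmoved.

```bash
python3 -c "
from workcell import robot
print(robot.close_job())"
```

```text
the job is handed in; nothing more can be done
None
```

I turned all four nuts clockwise until the torque rose sharply at the stop, in the order a, c, b, d, then released and handed the job in at about 36 s. I saw no sign that the tape, hammer or jar moved. The hand-in gave no verdict, and I did not measure how flat the plate sits.

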